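Lock the hold-down clamp on the loaded plate shaker

ROBOT

A 6-joint arm with a two-finger parallel gripper is mounted at the origin on the work surface. World frame = base frame: x ahead of the robot, y to its left, z up, the work surface at z = 0. Lengths are in m, angles in rad, forces in N, time in s.
With the tool pointing down it reaches from about 0.275 to 0.85 m from the base axis. Payload 19 kg.
Tool frame: the origin (TCP) lies midway between the tips of the shut fingers; the grasp point (between the pads) lies arm.grip_point_offset behind it (arm.grip_point_offset is the distance from the TCP to the grasp point, in m); z points along the fingers, y is the line along which they close (so a half turn about z gives the same grasp; the last joint's range is limited). The gripper opens to 85 mm and grips with 20 to 120 N. Pads are 22 mm wide; open, the fingers measure 114 mm over their backs; the gripper's body (76 mm by 85 mm) begins 54 mm behind the grasp point. The pads swing forward as they close: fully open they stand 13 mm farther back than shut.
Start: joints at [0.975, 0.15, 1.437, -0, 1.554, -0.134], TCP at [0.256, 0.515, 0.231] pointing down, gripper open.
Joint ranges: [-2.8, 2.8], [-0.68, 2.1], [0.12, 2.68], [-1.39, 4.53], [0.16, 2.79], [-2.81, 2.81]. Speed limits (rad/s): [1.89, 1.89, 2.22, 3.01, 3.01, 3.01].

INTERFACE

Orientations are given as a rotation vector (axis times angle).
In Python, from workcell import arm, snapshot, camera_info gives the robot as it stands.
- The arm moves only by the tool step_arm, never from a script. Its argument "targets" is a list of rows, each a list of 3 entries, a list of its own where there are three numbers: the gripper command: -1 is shut, 1 is fully open, values between are in proportion, then the shift along the tool's x, y, z each as a share of 0.2 m, from -1 to 1, then the turn, a rotation vector about the tool's x, y, z each as a share of pi/2 rad, from -1 to 1. In form: [[hand, [dx, dy, dz], [ax, ay, az]], ...]. A call has 1 to 10 rows; each row is the pose to reach, as a shift and turn from the pose commanded when the call began, along the tool's axes at that moment; what a row does not reach only later rows make up. A row lasts 1/10 s, in which the tool goes at most 50 mm and 8.59 degrees, less where a joint would pass 70% of its speed; a pose out of reach is approached as far as the arm can. A call with a number of a shift or a turn outside -1 to 1 is refused whole. A call with a gripper value outside its range is refused whole. The fingers move at their own pace and stop on an object; "force" is the grip in N (left out, the last holds). Time passes only in rows, so rows that repeat a pose let the fingers close. It gives the time, the measured TCP pose, the force, the opening and the grip force at its end, in the units of the state.
- arm.state(): the state, without advancing time (a new reading comes with each control period).
- snapshot(name): name is "scene" or "top" or "wrist"; returns the picture (420x560x3 uint8, red, green, blue); there is no depth.
- camera_info(name): a dict with "intrinsics" (3x3 intrinsics, pixels), "pose" (4x4, takes a point from camera to world coordinates). Camera axes: x right, y down, z forward; pixel columns grow to the right and rows downward; lengths in m; the calibration is good to about 2 mm. A picture is of the moment at which its call begins: read the wrist's pose just before it. camera_info takes no time and is no camera call; for the wrist camera it gives the pose at the moment of the call.
- arm.close_job(): hands the job in; it is judged then, once.
The state is a dict: "clock": time; "joint_positions": joint angles; "joint_vel": joint speeds; "joint_efforts": joint torques, N m; "tcp_pos": TCP position; "tcp_rot": TCP orientation; "force": force on the tool from outside, world axes, zero at the start; "wrist_torque": the same for the moment, N m; "opening": finger opening in m; "gripper_force": force on a finger pad.
Only numpy, scipy, OpenCV 4.12 (cv2) and the standard library are available. Lean on these libraries where they do the work, as an engineer would, in place of code of your own. Each camera call takes 0.05 s, during which the arm holds its last target. There are 200 camera calls.

TASK

One of the two bench shakers carries a lidded well plate, and its hold-down toggle clamp is still open. Push that clamp's raised handle down past its dead centre so that it locks, with the rubber tip of its spindle pressed on the plate's lid, and take the arm away. Leave the clamp of the empty shaker open, and do not knock over the little dropper bottle.

Things in the scene. Friction and masses are not known exactly. Their poses are not given: they have to be found in the camera images.
- loaded_grip (a point): Centre of the black grip (64 x 24 x 16 mm) at the free end of the handle of the clamp on the white shaker (220 x 150 mm, fixed) that carries the plate. It turns with the handle: its x axis points along the handle to the level pivot, 95 mm away and 122 mm above the table, y along the pivot axis, z out of the grip's upper face. Raised 48 degrees when open, level when locked.
- loaded_handle (a joint): Angle of that handle, rad: 0 open (raised 0.84 above level, away from the plate), growing as the grip is pushed down, 0.84 at the stop (level, locked, rubber tip on the lid, 94 mm above the table). A spring pushes it back open before the dead centre at 0.72 and on to the stop beyond it; pushing square to the grip takes up to 10 N.
- empty_handle (a joint): Angle of the handle, rad, of the like clamp on the like shaker that carries no plate: 0 open, 0.84 locked. It is to stay open.
- dropper_mid (a point): Centre (half-way up) of a loose upright amber dropper bottle with a black cap, 28 mm in diameter and 55 mm tall, on the table between the shakers and the robot. Its z axis points up. It is to stay upright.

How it is judged:
At the end, for the whole second after the job is handed in: The handle of the loaded shaker's clamp is past its dead centre and within 0.06 rad of its locked stop (joint above 0.78), the empty shaker's clamp is open (joint below 0.15) and the dropper bottle stands upright (within 0.3 rad) (value of joint loaded_handle above 0.78 rad and value of joint empty_handle below 0.15 rad and angle between dropper_mid's own z axis and vertical below 0.3 rad); the robot touches nothing.
It fails at once if the empty shaker's clamp handle is pushed towards closing (value of joint empty_handle above 0.25 rad).
It fails at once if the dropper bottle is knocked over (angle between dropper_mid's own z axis and vertical above 0.5 rad).
It also fails if it takes over 27 s, if anything falls off the work surface, if the arm or the gripper's body presses on something with over 40 N, if the wrist force passes 120 N, or if a joint passes its speed limit or range.

## Working session

There is one attempt and no reset: what is moved stays moved. The work goes in short steps, Python scripts to look and compute and a tool call to move; the robot and the scene stay as the last step left them, time stands still between calls to the robot, and variables do not carry over. Pictures are saved under pics/ and viewed, at most 10 in all, crops included, and the job is handed in when it is done.

Besides the shell and the picture viewer there is one more tool, called after ">>>" as name([rows], argument=value, ...), one row to a line, values as JSON. step_arm: Moves the arm, as the interface text tells. Its arguments: {"type":"object","properties":{"targets":{"type":"array"},"force":{"type":"number"}},"required":["targets"]}

```bash
mkdir -p pics; python3 - <<'E'
from workcell import arm,snapshot,camera_info
import cv2,numpy as np
for n in("scene","top"):
    im=snapshot(n); cv2.imwrite(f"pics/{n}0.png",im[:,:,::-1]); c=camera_info(n); print(n,np.round(c["intrinsics"],1).tolist(),np.round(c["pose"],3).tolist())
s=arm.state();print(s["clock"],s["tcp_pos"],s["tcp_rot"],s["force"],s["opening"],arm.grip_point_offset)
E
```

```text
scene [[395.3, 0.0, 281.7], [0.0, 395.3, 209.0], [0.0, 0.0, 1.0]] [[-0.023, 0.675, -0.737, 1.021], [1.0, 0.02, -0.013, 0.012], [0.006, -0.737, -0.676, 0.613], [0.0, 0.0, 0.0, 1.0]]
top [[465.0, 0.0, 283.2], [0.0, 465.0, 208.8], [0.0, 0.0, 1.0]] [[0.022, -0.994, 0.104, 0.435], [-1.0, -0.024, -0.015, -0.024], [0.018, -0.104, -0.994, 0.934], [0.0, 0.0, 0.0, 1.0]]
0.1 [0.25609576 0.51459742 0.23073631] [-7.18874205e-01 -3.05783076e+00  1.56901682e-03] [-0.73573014 -0.21021221  0.86645431] 0.08586100782808045 0.0187
```

View pics/scene0.png

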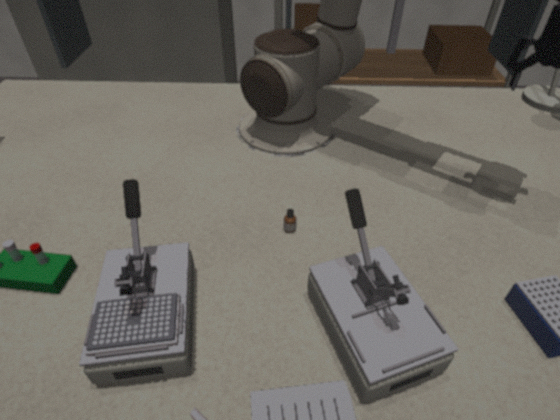

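View pics/top0.png

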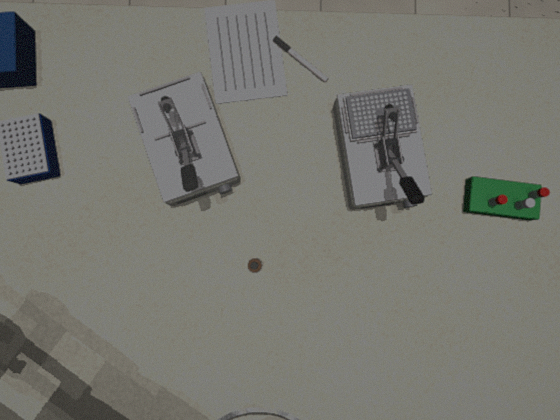

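The plate is on the shaker at right in the top view, with its grip at about (410,190) there and (132,198) in the scene view. The empty shaker's grip is at (190,177) in the top view, and the bottle is at (255,265). Next I triangulate.

```bash
cat > h.py <<'E'
from workcell import arm,snapshot,camera_info
import cv2,numpy as np
from scipy.spatial.transform import Rotation as R
def ray(n,p):
    c=camera_info(n);K=c["intrinsics"];T=np.array(c["pose"])
    d=T[:3,:3]@np.linalg.solve(K,[p[0],p[1],1]);return T[:3,3],d/np.linalg.norm(d)
def plane(n,p,z):
    o,d=ray(n,p);return o+d*(z-o[2])/d[2]
def tri(p,q,a="scene",b="top"):
    o1,d1=ray(a,p);o2,d2=ray(b,q)
    t=np.linalg.lstsq(np.c_[d1,-d2],o2-o1,rcond=None)[0]
    x,y=o1+t[0]*d1,o2+t[1]*d2;return (x+y)/2,np.linalg.norm(x-y)
def blob(f,box,th):
    im=cv2.imread(f);x0,y0,x1,y1=box
    m=(im[y0:y1,x0:x1].max(2)<th).astype(np.uint8)
    n,l,s,c=cv2.connectedComponentsWithStats(m);k=1+s[1:,4].argmax()
    pts=np.argwhere(l==k)[:,::-1]+[x0,y0]
    (cx,cy),(w,h),a=r=cv2.minAreaRect(pts.astype(np.float32))
    B=cv2.boxPoints(r);E=[(B[i]+B[(i+1)%4])/2 for i in range(4)]
    L=[np.linalg.norm(B[i]-B[(i+1)%4]) for i in range(4)]
    i=0 if L[0]<L[1] else 1
    return pts.mean(0),(w,h),E[i],E[i+2],s[k,4]
E
python3 - <<'E'
from h import *
for th in(40,55):
  for nm,bs,bt in(("loaded",(115,170,150,225),(392,165,435,212)),("empty",(335,180,375,232),(175,155,205,195))):
    a=blob("pics/scene0.png",bs,th);b=blob("pics/top0.png",bt,th)
    print(th,nm,[np.round(v,1).tolist() for v in a],[np.round(v,1).tolist() for v in b])
    x,e=tri(a[0],b[0]);print("  c",x.round(4),round(e,4),"plane z.1926 top",plane("top",b[0],.1926).round(4),plane("scene",a[0],.1926).round(4))
    ea=sorted(a[2:4],key=lambda p:p[1]);eb=sorted(b[2:4],key=lambda p:-p[1])
    for p,q in zip(ea,eb):print("   end",*tri(p,q))
print("bottle",plane("top",(255,265),.055))
# loaded shaker tray top corners
im=cv2.imread("pics/top0.png")[60:230,320:450]
cv2.imwrite("pics/crop.png",cv2.resize(im,None,fx=4,fy=3.5,interpolation=2))
for p in((339,97),(349,208)):print("side",plane("top",p,.06))
E
```

```text
40 loaded [[131.6, 199.5], [36.1, 12.9], [130.1999969482422, 180.6999969482422], [133.3000030517578, 216.6999969482422], 330] [[411.3, 190.2], [31.0, 14.3], [402.70001220703125, 177.0], [419.1000061035156, 203.1999969482422], 380]
  c [ 0.547  -0.2404  0.1922] 0.0031 plane z.1926 top [ 0.5474 -0.2419  0.1926] [ 0.5477 -0.2385  0.1926]
   end [ 0.52341502 -0.24574789  0.21211801] 0.0048149492623865
   end [ 0.57150087 -0.23218549  0.17724309] 0.00013728621219662036
40 empty [[353.5, 205.7], [4.6, 12.0], [356.70001220703125, 200.39999389648438], [350.5, 210.6999969482422], 28] [[190.0, 165.5], [1.0, 0.0], [190.0, 166.0], [190.0, 165.0], 2]
  c [0.5748 0.1126 0.213 ] 0.0003 plane z.1926 top [0.5788 0.1166 0.1926] [0.552  0.1176 0.1926]
   end [0.57266148 0.11376341 0.22152263] 0.005182122452115846
   end [0.57699756 0.11148884 0.20509786] 0.005548524276557345
55 loaded [[131.6, 198.8], [37.5, 14.0], [130.0, 180.0], [133.10000610351562, 217.3000030517578], 507] [[411.2, 190.0], [35.5, 14.7], [402.1000061035156, 172.3000030517578], [418.79998779296875, 203.6999969482422], 403]
  c [ 0.5471 -0.2398  0.1939] 0.003 plane z.1926 top [ 0.5477 -0.2417  0.1926] [ 0.5459 -0.2389  0.1926]
   end [ 0.52263684 -0.24554326  0.21291174] 0.0037738776713000578
   end [ 0.57817153 -0.22960273  0.18238147] 0.0005623894886407591
55 empty [[355.5, 208.5], [38.4, 13.0], [351.3999938964844, 189.89999389648438], [359.79998779296875, 227.39999389648438], 478] [[188.7, 177.5], [25.3, 14.3], [186.10000610351562, 164.8000030517578], [191.0, 189.60000610351562], 330]
  c [0.5592 0.1188 0.1931] 0.0022 plane z.1926 top [0.5593 0.1178 0.1926] [0.5585 0.1201 0.1926]
   end [0.53698553 0.11158489 0.2123622 ] 0.003741300128216791
   end [0.58319297 0.12628806 0.17537901] 0.00030227511977371207
bottle [0.41938783 0.01319995 0.055     ]
side [ 0.74698372 -0.14089988  0.06      ]
side [ 0.53054293 -0.161934    0.06      ]
```

View pics/crop.png

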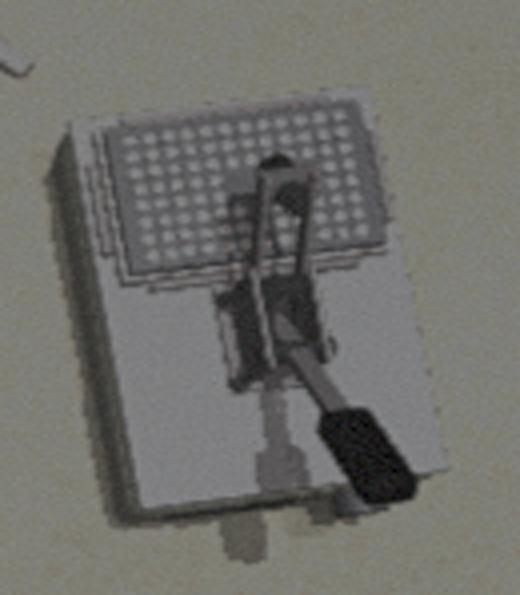

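```bash
python3 - <<'E'
from h import *
p=plane("top",(391.5,154.5),.122);print("pivot top",p)
im=cv2.imread("pics/scene0.png")[170:300,90:190]
cv2.imwrite("pics/c2.png",cv2.resize(im,None,fx=5,fy=4.5,interpolation=2))
E
```

```text
pivot top [ 0.62159578 -0.22749929  0.122     ]
```

View pics/c2.png

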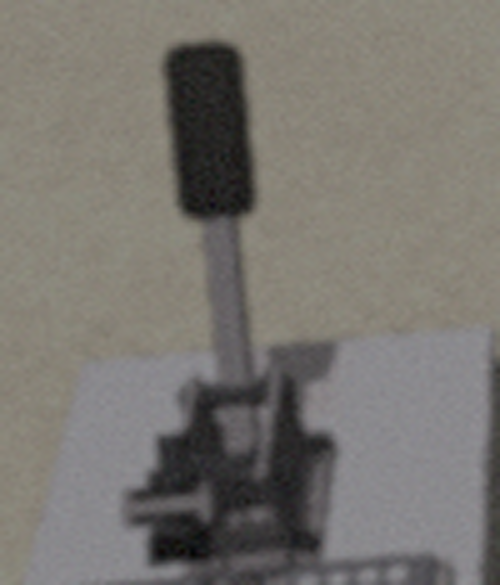

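>>> step_arm([
  [-1, [0, 0, -0.2], [0, 0, 0]],
  [-1, [0, 0, -0.4], [0, 0, 0]],
  [-1, [0, 0, -0.6], [0, 0, 0]],
  [-1, [0, 0, -0.75], [0, 0, 0]],
])

```text
clock: 0.5
tcp_pos: [0.2561, 0.5146, 0.3836]
tcp_rot: [0.719, 3.058, 0.002]
force: [0.7, 1.1, -0.7]
opening: 0.0282
gripper_force: 0.0
```

>>> step_arm([
  [-1, [-0.2, -0.165, 0], [0, 0, 0]],
  [-1, [-0.4, -0.33, 0], [0, 0, 0]],
  [-1, [-0.6, -0.495, 0], [0, 0, 0]],
  [-1, [-0.8, -0.66, 0], [0, 0, 0]],
  [-1, [-0.8, -0.66, 0], [0, 0, 0]],
])

```text
clock: 1.0
tcp_pos: [0.342, 0.3216, 0.3815]
tcp_rot: [0.725, 3.056, -0.001]
force: [-0.7, -0.3, -0.6]
opening: 0.0001
gripper_force: 0.0
```

>>> step_arm([
  [-1, [-0.2, -0.165, 0], [0, 0, 0]],
  [-1, [-0.4, -0.33, 0], [0, 0, 0]],
  [-1, [-0.6, -0.495, 0], [0, 0, 0]],
  [-1, [-0.8, -0.66, 0], [0, 0, 0]],
  [-1, [-0.8, -0.66, 0], [0, 0, 0]],
])

```text
clock: 1.5
tcp_pos: [0.4265, 0.1322, 0.3807]
tcp_rot: [-0.726, -3.056, 0.002]
force: [-0.4, 0.6, -0.1]
opening: 0.0002
gripper_force: 0.0
```

>>> step_arm([
  [-1, [-0.2, -0.165, 0], [0, 0, 0.09]],
  [-1, [-0.4, -0.33, 0], [0, 0, 0.18]],
  [-1, [-0.6, -0.495, 0], [0, 0, 0.27]],
  [-1, [-0.8, -0.66, 0], [0, 0, 0.36]],
  [-1, [-0.8, -0.66, 0], [0, 0, 0.45]],
  [-1, [-0.8, -0.66, 0], [0, 0, 0.54]],
  [-1, [-0.8, -0.66, 0], [0, 0, 0.59]],
  [-1, [-0.8, -0.66, 0], [0, 0, 0.59]],
])

```text
clock: 2.3
tcp_pos: [0.5097, -0.0532, 0.381]
tcp_rot: [-2.011, -2.413, 0.0]
force: [0.4, 0.1, -0.4]
opening: -0.0002
gripper_force: 0.0
```

```bash
cat > plan.py <<'E'
from h import *
yaw=np.radians(11);u=np.array([np.cos(yaw),np.sin(yaw),0]);ez=np.array([0,0,1.])
G=np.array([.547,-.2402,.1926]);P=G+.0636*u;P[2]=.122
def contact(th,r=.098,off=.008):
    return P+r*(-np.cos(th)*u+np.sin(th)*ez)+off*(np.sin(th)*u+np.cos(th)*ez)
def rot(tilt): # tool y along u (tilted), z = down leaning back to robot
    z=-(np.sin(tilt)*u+np.cos(tilt)*ez);y=np.cos(tilt)*u-np.sin(tilt)*ez
    return R.from_matrix(np.c_[np.cross(y,z),y,z])
def rows(wps):
    s=arm.state();p=np.array(s["tcp_pos"]);r=R.from_rotvec(s["tcp_rot"])
    for q,t in wps:
        print((r.inv().apply(q-p)/.2).round(3).tolist(),((r.inv()*rot(np.radians(t))).as_rotvec()/(np.pi/2)).round(3).tolist(),q.round(3))
E
python3 - <<'E'
from plan import *
print("pivot",P,"top",plane("top",(391.5,154.5),.122),"scene",plane("scene",(136,257.3),.122))
rows([(contact(.84,off=.12),0),(contact(.84,off=.12),30),(contact(.84,off=.05),30)])
E
```

```text
pivot [ 0.60943149 -0.22806455  0.122     ] top [ 0.62159578 -0.22749929  0.122     ] scene [ 0.60860335 -0.23048906  0.122     ]
[-0.949, 0.453, 0.529] [-0.0, -0.0, -0.007] [ 0.633 -0.223  0.275]
[-0.949, 0.453, 0.529] [0.333, -0.002, -0.007] [ 0.633 -0.223  0.275]
[-0.952, 0.193, 0.763] [0.333, -0.002, -0.007] [ 0.582 -0.233  0.228]
```

>>> step_arm([
  [-1, [-0.23, 0.11, 0], [0.04, 0, 0]],
  [-1, [-0.46, 0.22, 0], [0.1, 0, 0]],
  [-1, [-0.7, 0.33, 0.1], [0.16, 0, 0]],
  [-1, [-0.95, 0.45, 0.2], [0.24, 0, -0.007]],
  [-1, [-0.95, 0.45, 0.35], [0.333, 0, -0.007]],
  [-1, [-0.95, 0.45, 0.53], [0.333, 0, -0.007]],
  [-1, [-0.95, 0.45, 0.53], [0.333, 0, -0.007]],
  [-1, [-0.95, 0.45, 0.53], [0.333, 0, -0.007]],
])

```text
clock: 3.1
tcp_pos: [0.6325, -0.2233, 0.276]
tcp_rot: [-1.746, -2.126, 0.565]
force: [-0.5, 0.5, 2.0]
opening: 0.0001
gripper_force: 0.0
```

```bash
python3 - <<'E'
from plan import *
cv2.imwrite("pics/s1.png",snapshot("scene")[:,:,::-1])
print(arm.state()["tcp_pos"],arm.state()["joint_positions"])
rows([(contact(.84,off=.05),30),(contact(.84,off=.02),30)]+[(contact(t,off=.006),a) for t,a in((.84,30),(.7,30),(.56,26),(.42,22),(.28,18),(.14,14),(.04,10),(0,10))])
E
```

```text
[ 0.63235432 -0.22341625  0.2786898 ] [-0.33444213  0.69337839  0.67597532 -0.3145552   2.20676619 -0.66093925]
[-0.001, -0.099, 0.346] [0.003, -0.0, 0.002] [ 0.582 -0.233  0.228]
[-0.001, -0.146, 0.489] [0.003, -0.0, 0.002] [ 0.56  -0.238  0.208]
[-0.001, -0.169, 0.555] [0.003, -0.0, 0.002] [ 0.55  -0.24   0.199]
[-0.001, -0.19, 0.621] [0.003, -0.0, 0.002] [ 0.54  -0.242  0.19 ]
[-0.001, -0.201, 0.688] [-0.041, -0.0, 0.002] [ 0.531 -0.243  0.179]
[-0.001, -0.204, 0.757] [-0.086, -0.0, 0.002] [ 0.524 -0.245  0.167]
[-0.001, -0.196, 0.825] [-0.13, -0.0, 0.002] [ 0.519 -0.246  0.155]
[-0.001, -0.179, 0.892] [-0.175, -0.0, 0.002] [ 0.515 -0.246  0.142]
[-0.001, -0.162, 0.937] [-0.219, -0.0, 0.002] [ 0.514 -0.247  0.132]
[-0.001, -0.153, 0.955] [-0.219, -0.0, 0.002] [ 0.513 -0.247  0.128]
```

View pics/s1.png

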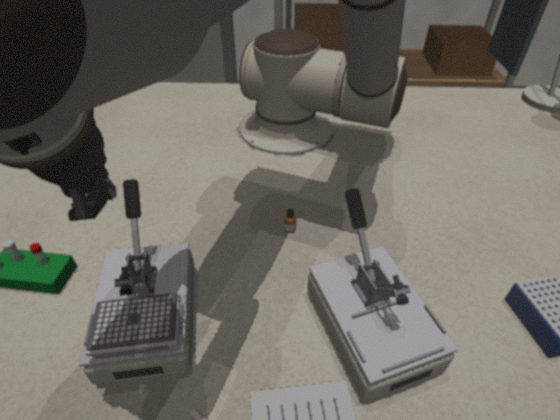

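The shut fingertips are at about (108,193), just ahead of the raised grip at (132,198), as planned. Now I approach and push in small steps.

>>> step_arm([
  [-1, [0, -0.05, 0.17], [0, 0, 0]],
  [-1, [0, -0.1, 0.35], [0, 0, 0]],
  [-1, [0, -0.125, 0.42], [0, 0, 0]],
  [-1, [0, -0.146, 0.49], [0, 0, 0]],
  [-1, [0, -0.158, 0.52], [0, 0, 0]],
  [-1, [0, -0.169, 0.555], [0, 0, 0]],
  [-1, [0, -0.18, 0.59], [0, 0, 0]],
  [-1, [0, -0.19, 0.62], [0, 0, 0]],
  [-1, [0, -0.19, 0.62], [0, 0, 0]],
])

```text
clock: 4.05
tcp_pos: [0.5389, -0.2421, 0.1869]
tcp_rot: [-1.749, -2.124, 0.566]
force: [-0.6, 0.3, 3.9]
opening: -0.0
gripper_force: 1.7
```

```bash
python3 - <<'E'
from plan import *
cv2.imwrite("pics/s2.png",snapshot("scene")[130:330,60:260,::-1].repeat(3,0).repeat(3,1))
s=arm.state();print(s["tcp_pos"],s["force"])
rows([(contact(t,off=.006),a) for t,a in((.7,30),(.56,26),(.42,22),(.28,18),(.14,14),(.04,10),(0,10))])
E
```

```text
[ 0.53918412 -0.24212632  0.18710497] [-0.28945534  0.65352617  4.54207671]
[0.002, -0.004, -0.013] [0.0, -0.001, 0.001] [ 0.54  -0.242  0.19 ]
[0.002, -0.016, 0.055] [-0.044, -0.001, 0.001] [ 0.531 -0.243  0.179]
[0.002, -0.018, 0.124] [-0.089, -0.001, 0.001] [ 0.524 -0.245  0.167]
[0.002, -0.01, 0.192] [-0.133, -0.001, 0.001] [ 0.519 -0.246  0.155]
[0.001, 0.007, 0.258] [-0.177, -0.001, 0.001] [ 0.515 -0.246  0.142]
[0.001, 0.025, 0.304] [-0.222, -0.001, 0.001] [ 0.514 -0.247  0.132]
[0.001, 0.033, 0.322] [-0.222, -0.001, 0.001] [ 0.513 -0.247  0.128]
```

View pics/s2.png

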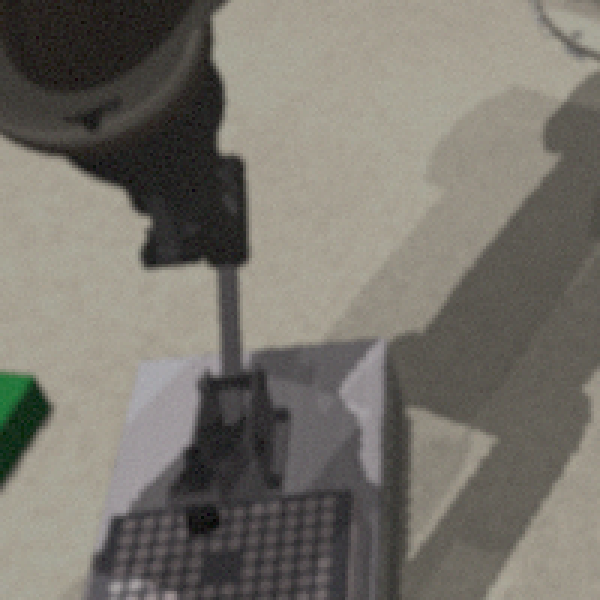

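The grip has shifted slightly, contact is light, and by projection the TCP sits on the grip's centre. I continue along the arc.

>>> step_arm([
  [-1, [0, -0.008, 0.03], [-0.022, 0, 0]],
  [-1, [0, -0.016, 0.06], [-0.044, 0, 0]],
  [-1, [0, -0.018, 0.09], [-0.066, 0, 0]],
  [-1, [0, -0.018, 0.125], [-0.089, 0, 0]],
  [-1, [0, -0.015, 0.16], [-0.11, 0, 0]],
  [-1, [0, -0.015, 0.16], [-0.11, 0, 0]],
])

```text
clock: 4.7
tcp_pos: [0.521, -0.2456, 0.1608]
tcp_rot: [-1.838, -2.233, 0.391]
force: [3.9, 1.7, 2.8]
opening: 0.0003
gripper_force: 2.0
```

```bash
python3 - <<'E'
from plan import *
a=snapshot("scene")[130:330,60:260,::-1];b=snapshot("top")[70:270,300:500,::-1]
cv2.imwrite("pics/s3.png",cv2.resize(np.hstack([a,b]),None,fx=2,fy=2))
s=arm.state();print(s["tcp_pos"],s["force"])
rows([(contact(t,off=.006),a) for t,a in((.42,22),(.28,18),(.14,14),(.04,10),(0,10))])
E
```

```text
[ 0.52130873 -0.24558538  0.16114476] [0.98426346 2.06105443 3.94381082]
[0.002, 0.002, -0.034] [0.021, -0.001, 0.001] [ 0.524 -0.245  0.167]
[0.002, -0.002, 0.034] [-0.023, -0.001, 0.001] [ 0.519 -0.246  0.155]
[0.002, 0.004, 0.103] [-0.068, -0.001, 0.001] [ 0.515 -0.246  0.142]
[0.002, 0.013, 0.151] [-0.112, -0.001, 0.001] [ 0.514 -0.247  0.132]
[0.002, 0.019, 0.17] [-0.112, -0.001, 0.001] [ 0.513 -0.247  0.128]
```

View pics/s3.png

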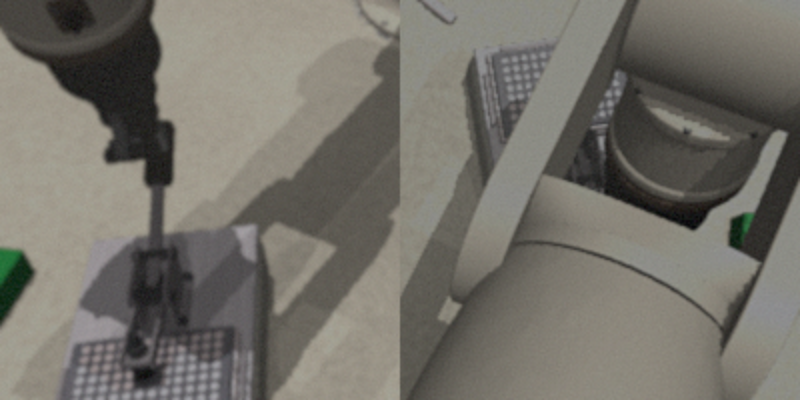

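The handle is turning: the spindle arm in the scene crop now reaches out over the plate. I push on to the stop.

>>> step_arm([
  [-1, [0, -0.002, 0.035], [-0.023, 0, 0]],
  [-1, [0, 0.001, 0.07], [-0.045, 0, 0]],
  [-1, [0, 0.004, 0.1], [-0.068, 0, 0]],
  [-1, [0, 0.01, 0.13], [-0.09, 0, 0]],
  [-1, [0, 0.013, 0.15], [-0.112, 0, 0]],
  [-1, [0, 0.018, 0.165], [-0.112, 0, 0]],
  [-1, [0, 0.018, 0.165], [-0.112, 0, 0]],
  [-1, [0, 0.018, 0.165], [-0.112, 0, 0]],
])

```text
clock: 5.6
tcp_pos: [0.5137, -0.2472, 0.1303]
tcp_rot: [-1.921, -2.333, 0.203]
force: [-4.3, 4.6, 23.8]
opening: -0.0005
gripper_force: 11.3
```

```bash
python3 - <<'E'
from plan import *
cv2.imwrite("pics/s4.png",snapshot("scene")[130:330,60:260,::-1].repeat(3,0).repeat(3,1))
s=arm.state();print(s["tcp_pos"],s["force"])
E
```

```text
[ 0.51365569 -0.24720162  0.13029586] [-5.61988797  3.81873053 22.72586232]
```

View pics/s4.png

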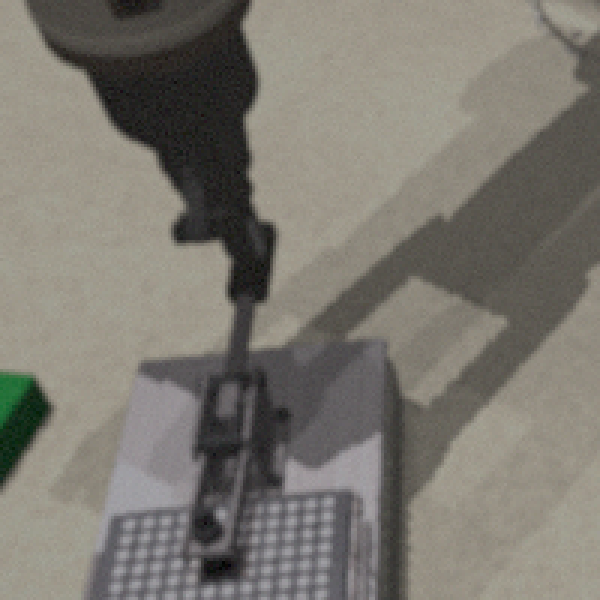

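The spindle arm lies over the lid, and the push stopped at 23 N at the locked height. I retract, then check.

>>> step_arm([
  [-1, [0, 0, -0.1], [0, 0, 0]],
  [-1, [0, 0, -0.25], [0, 0, 0]],
  [-1, [0, 0, -0.5], [0, 0, 0]],
  [-1, [0, 0, -0.75], [0, 0, 0]],
  [-1, [0, 0, -0.95], [0, 0, 0]],
  [-1, [0, 0, -0.95], [0, 0, 0]],
  [-1, [0, 0, -0.95], [0, 0, 0]],
])

```text
clock: 6.35
tcp_pos: [0.5461, -0.2413, 0.3158]
tcp_rot: [-1.921, -2.333, 0.202]
force: [0.4, 0.3, -0.1]
opening: 0.0004
gripper_force: 0.0
```

```bash
python3 - <<'E'
from plan import *
cv2.imwrite("pics/s5.png",cv2.resize(snapshot("scene")[130:380,60:460,::-1],None,fx=2,fy=2))
s=arm.state();print(s["tcp_pos"],s["force"],s["clock"])
E
```

```text
[ 0.54576419 -0.24116785  0.3146994 ] [-0.26352114  0.68918057 -1.05941557] 6.4
```

View pics/s5.png

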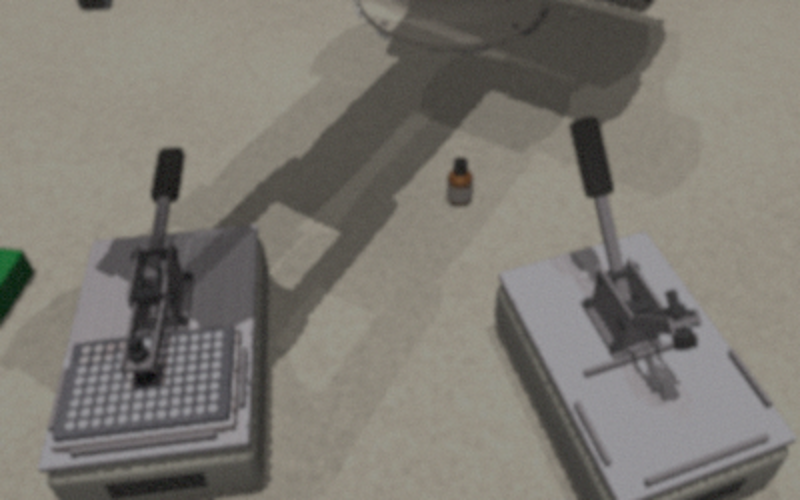

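The grip stays level: row 217, against 218 predicted for locked. The bottle stands, and the empty clamp is still open. I hand in.

```bash
python3 -c "
from workcell import arm
print(arm.close_job())"
```

```text
the job is handed in; nothing more can be done
None
```

I pushed the loaded shaker's clamp down to its stop and it stayed level, with the spindle over the lid, after I took the arm away. In the last picture the empty clamp was still open and the dropper bottle upright. I handed the job in at about 6.4 s; the hand-in gave no verdict.

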